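# Isolate the knife steriliser and hold its lid open

### The arm

A 6-joint arm with a two-finger parallel gripper is mounted at the origin on the work surface. World frame = base frame: x ahead of the robot, y to its left, z up, the work surface at z = 0. Lengths are in m, angles in degrees, forces in N, time in s.
With the tool pointing down it reaches from about 0.375 to 0.9 m from the base axis. Payload 3.1 kg.
Tool frame: the origin (TCP) lies at the very end of the fingers, on their centre line; the grasp point (between the pads) lies 19 mm behind it (bot.hold_point_z is the z of the grasp point in the tool frame, in m); z points along the fingers, y is the direction in which the jaws open and shut (so a half turn about z gives the same grasp; the last joint's range is limited). The gripper opens to 87 mm and grips with 3 to 60 N. Pads are 19 mm wide; open, the fingers measure 117 mm over their backs; the gripper's body (75 mm by 190 mm) begins 51 mm behind the grasp point.
Start: joints at [-85.743, 30.224, 82.088, -0, 67.689, -10.227], TCP at [0.156, -0.605, 0.223] pointing down, gripper open.
Joint ranges: [-176.69, 176.69], [-43.24, 126.21], [12.49, 139.97], [-82, 262], [0, 151.66], [-163.58, 163.58]. Speed limits (degrees/s): [159.86, 159.86, 180, 180, 180, 180].

### API

Orientations are given as a 3x3 rotation matrix whose columns are the frame's x, y, z axes.
In Python, from rig import bot gives the robot as it stands.
- The arm moves only by the tool servo_tool, never from a script. Its argument "increments" is a list of rows, each a list of 3 entries, a list of its own where there are three numbers: the closure, from 0 (fully open) to 1 (shut), then the shift along the tool's x, y, z in mm, then the turn about the tool's z in degrees. In form: [[claw, [x, y, z], turn], ...]. A call has 1 to 5 rows; each row shifts and turns the commanded pose from where the row before left it, along the tool's axes as they then stand; what a row does not reach is not made up. A row lasts 1/8 s, in which the tool goes at most 62.5 mm and 10.7 degrees, less where a joint would pass 70% of its speed; a pose out of reach is approached as far as the arm can. A call with a gripper value outside its range is refused whole. The fingers move at their own pace and stop on an object; the grip force is fixed at half the most. Time passes only in rows, so rows that do not move let the fingers close. It gives the time, the measured TCP pose, the force and the opening at its end, in the units of the state.
- bot.read_state(): the state, without advancing time (a new reading comes with each control period).
- bot.capture(name): name is "side" or "top" or "wrist"; returns (picture, depth): 480x640x3 uint8, blue, green, red; 480x640 float32, m along the optical axis (not along the pixel's ray), 0 where there is no reading.
- bot.camera_info(name): a dict with "K" (3x3 intrinsics, pixels), "R" (3x3) and "t" (3): a world point X has camera coordinates R X + t; the wrist camera has in their place "mount" (4x4, takes a point from camera to tool coordinates, whose origin is the TCP and whose axes are the flange's). Camera axes: x right, y down, z forward; pixel columns grow to the right and rows downward; lengths in m; the calibration is good to about 2 mm. A picture is of the moment at which its call begins: read the wrist's pose just before it. camera_info takes no time and is no camera call.
- bot.hand_in(): hands the job in, once; it reports no verdict.
Trained networks look in the newest picture that a camera, given by its name, has taken for a name from the list of things; names that differ only in an ending like _2 or _b are one class to them, and where a whole thing is asked for, a point or a joint stands for the part that bears it (a point fixed in the world has none). Each returns a list of dicts, best first, with "p" (0 to 1); they miss things now and then, are a little off and sometimes report something else, mostly with a low value. They report only what shows in the picture. A call takes as long as a camera call. They do not tell look-alikes from the thing itself.
- bot.find_in(camera, thing): "bbox" ([left, top, right, bottom] in pixels, round what is visible of it).
- bot.trace(camera, thing): "region" (480x640 bool, what is visible of it) and "bbox" ([left, top, right, bottom] in pixels, round what is visible of it).
The state is a dict: "time_s": time; "joint_positions": joint angles; "qvel": joint speeds; "tau": joint torques, N m; "position": TCP position; "tcp_rot": TCP orientation; "force": force on the tool from outside, world axes, zero at the start; "moment": the same for the moment, N m; "opening": opening from 0.0 (shut) to 1.0 (fully open).
Only numpy, scipy, OpenCV 4.12 (cv2) and the standard library are available. Lean on these libraries where they do the work, as an engineer would, in place of code of your own. Each camera call takes 0.05 s, during which the arm holds its last target.

### The job

Pull the lamp plug up out of the socket of the steriliser's supply unit and set it down in the shallow metal tray, without dropping it, before you open the lid. Then lift the steriliser's self-closing lid and hold it open at 50 degrees from shut, so that a workmate can take the knives out; finish while still holding it there, still and not let go. Leave the bottle, the beaker and the brush where they are.

Things in the scene. Friction and masses are not known exactly. Their poses are not given: they have to be found in the camera images.
- steriliser: knife steriliser: fixed open-topped stainless box, 200 mm deep (its x), 260 mm wide (its y), 120 mm high, knives in a rack inside. Origin at the centre of its underside on the bench; its -x side (handle side) faces roughly to the robot
- lid (a joint): opening angle of the steriliser's lid, rad: 0 shut, growing as its front edge rises; stop at 1.40; 50 degrees is 0.873. It turns about the lid_hinge line, parallel to the steriliser's y. Lid 0.45 kg plus a closing spring: it falls shut from any angle when let go; lifting at the handle takes about 3 to 4 N
- lid_hinge (a point): point on the lid's hinge line, at the middle of the box's rear (+x) top edge, 121 mm above the bench; its axes turn with the lid and are the steriliser's when shut
- lid_handle (a point): middle of the lid's handle: a round bar 12 mm thick, 120 mm long, parallel to the steriliser's y, on arms at its ends, 30 mm clear in front of (-x) the lid's edge, so fingers can straddle it from above. Shut, it is 242 mm in front of the hinge and 6 mm above it (127 mm above the bench, which is free below); it moves on a circle about the hinge. The bar may turn between the fingers
- supply: lamp supply unit: fixed grey box, 110 mm (x) by 130 mm (y), 80 mm high, origin at the centre of its underside; a 20 by 26 mm socket 30 mm deep in the centre of its top, opening upward. It stands left or right of the steriliser, the tray on the other side
- plug: loose black plug, no cable, 0.1 kg, 64 mm long. Origin: centre of its foot, z up. Shank 18 (x) by 24 mm, 28 mm long; above it, 28 to 64 mm up, the grip block, 22 (x) by 40 mm (y). At the start fully in the socket, axes as the supply unit's, origin 52 mm and top 116 mm above the bench. Sprung pawls hold it for the first few mm: pulling straight up takes about 7 to 16 N; clear after 28 mm
- plug_mid (a point): middle of the plug, 32 mm up its axis from the foot
- tray: shallow fixed aluminium tray, 200 mm (x) by 160 mm (y), rim 25 mm high, 4 mm walls, floor 4 mm thick; origin at the centre of its underside
- spray: bystander: loose white bottle 64 mm across, 170 mm high, origin at its underside
- beaker: bystander: loose steel beaker 80 mm across, 100 mm high, origin at its underside
- brush: bystander: loose brush 180 mm long lying roughly along y on the bench between robot and steriliser
Things that resemble listed ones, but are neither listed nor needed, are in the scene too. There is more than one size of the plug; the job needs the middle-sized.

How it is judged:
By the outcome, as a careful person would: the job done as asked, in the order asked, and still so for the second after the job is handed in, while the arm keeps its last pose, push and grip.
It also fails if it takes over 61 s, if anything falls off the work surface, if the arm or the gripper's body presses on something with over 40 N, if the wrist force passes 120 N, or if a joint passes its speed limit or range.

## Working session

There is one attempt and no reset: what is moved stays moved. The work goes in short steps, Python scripts to look and compute and a tool call to move; the robot and the scene stay as the last step left them, time stands still between calls to the robot, and variables do not carry over. Pictures are saved under pics/ and viewed, and the job is handed in when it is done.

Besides the shell and the picture viewer there is one more tool, called after "Emit:" as name([rows], argument=value, ...), one row to a line, values as JSON. servo_tool: Moves the arm, as the interface text tells. Its arguments: {"type":"object","properties":{"increments":{"type":"array","items":{"type":"array"}}},"required":["increments"]}

```bash
ls; mkdir -p pics
python3 - <<'E'
from rig import bot
import cv2, numpy as np
s=bot.read_state()
for k,v in s.items(): print(k,np.round(v,3).tolist())
print(bot.hold_point_z)
for c in ("side","top"):
    p,d=bot.capture(c); cv2.imwrite(f"pics/{c}0.png",p); np.save(f"pics/{c}0.npy",d)
    i=bot.camera_info(c); print(c,{k:np.round(v,4).tolist() for k,v in i.items()})
print({k:np.round(v,4).tolist() for k,v in bot.camera_info("wrist").items()})
E
```

```text
pics
time_s 0.0
joint_positions [-85.744, 30.277, 82.155, -0.002, 67.687, -10.228]
qvel [-0.127, -0.015, -0.084, 0.049, -0.082, -0.057]
tau [0.0, -44.004, -17.659, 0.063, 0.058, -0.0]
position [0.156, -0.604, 0.222]
tcp_rot [[0.968, 0.25, -0.0], [0.25, -0.968, 0.002], [0.0, -0.002, -1.0]]
force [0.284, -0.738, 0.1]
moment [-0.007, -0.006, 0.006]
opening 1.004
-0.0187
side {'K': [[476.4773, 0.0, 315.9918], [0.0, 476.4773, 230.3696], [0.0, 0.0, 1.0]], 'R': [[-0.9826, -0.1849, -0.016], [-0.0967, 0.5837, -0.8062], [0.1584, -0.7906, -0.5914]], 't': [0.5427, 0.1478, 0.8891]}
top {'K': [[454.5263, 0.0, 319.0394], [0.0, 454.5263, 238.4417], [0.0, 0.0, 1.0]], 'R': [[0.0096, -0.9996, -0.0252], [-0.9948, -0.007, -0.102], [0.1018, 0.026, -0.9945]], 't': [0.0167, 0.5803, 1.1472]}
{'K': [[348.3335, 0.0, 321.0273], [0.0, 348.3335, 238.3798], [0.0, 0.0, 1.0]], 'mount': [[-0.0009, -0.9556, -0.2946, 0.0816], [1.0, -0.001, 0.0003, -0.0011], [-0.0005, -0.2946, 0.9556, -0.1609], [0.0, 0.0, 0.0, 1.0]]}
```

View pics/top0.png

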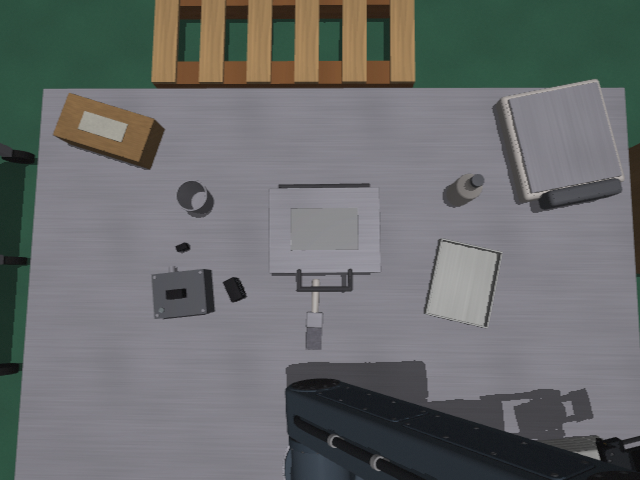

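View pics/side0.png

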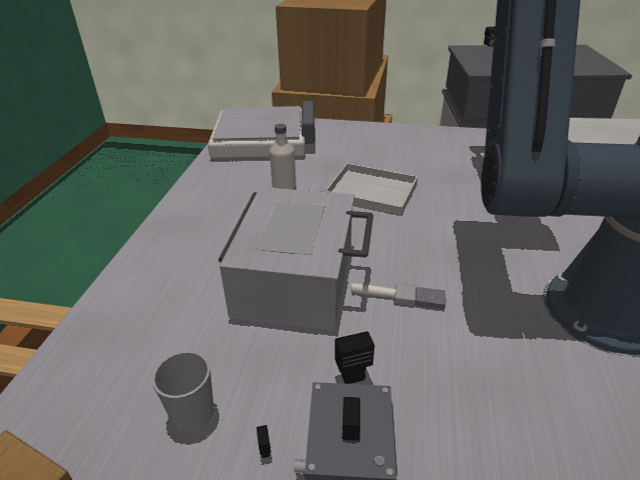

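Top view: the supply unit is at (182,294) with a plug in its socket at (176,294). Loose plugs are at (182,247), small, and (235,289), large. The steriliser is at (325,230) with its bar at (325,289), and the brush at (315,315) runs under the bar. The tray is at (463,283). The white box at (560,140) looks like the steriliser but isn't it.

Plug candidates: (176,294), (182,247) and (235,289). By the description it's the one in the socket.

```bash
cat > h.py <<'E'
from rig import bot
import cv2, numpy as np
def extr(c,s=None):
    i=bot.camera_info(c); K=np.array(i['K'])
    if c!='wrist': return K,np.array(i['R']),np.array(i['t'])
    M=np.array(i['mount']); T=np.eye(4); T[:3,:3]=s['tcp_rot']; T[:3,3]=s['position']
    W=np.linalg.inv(T@M); return K,W[:3,:3],W[:3,3]
def cloud(d,E):
    K,R,t=E; v,u=np.mgrid[0:480,0:640]
    P=np.stack([(u-K[0,2])/K[0,0]*d,(v-K[1,2])/K[1,1]*d,d],-1)
    return (P-t)@R     # R^T (P-t)
def proj(X,E):
    K,R,t=E; p=K@(R@np.array(X)+t); return p[:2]/p[2]
def tri(obs):  # list of (uv,E)
    A=[];b=[]
    for uv,(K,R,t) in obs:
        r=np.linalg.inv(K)@np.array([uv[0],uv[1],1.]); r=R.T@(r/np.linalg.norm(r)); c=-R.T@t
        Q=np.eye(3)-np.outer(r,r); A.append(Q); b.append(Q@c)
    X=np.linalg.lstsq(np.vstack(A),np.hstack(b),rcond=None)[0]
    return X
E
python3 - <<'E'
from h import *
for c in ("top","side"):
    p,d=bot.capture(c); E=extr(c); X=cloud(d,E); np.save(f"pics/{c}X.npy",X)
    vis=p.copy()
    for th in ("steriliser","lid_handle","supply","plug","tray","spray","beaker","brush"):
        for r in bot.trace(c,th):
            if r['p']<.3: continue
            m=r['region']&(d>0); q=X[m]
            zt=np.percentile(q[:,2],97); top=q[q[:,2]>zt-.01]
            print(c,th,round(r['p'],2),np.round(r['bbox']).tolist(),"med",np.round(np.median(q,0),3),"lo",np.round(np.percentile(q,2,axis=0),3),"hi",np.round(np.percentile(q,98,axis=0),3),"topmean",np.round(top.mean(0),3))
            np.save(f"pics/m_{c}_{th}_{int(r['p']*100)}_{int(r['bbox'][0])}.npy",r['region'])
p=cv2.imread('pics/top0.png')[225:335,130:260]; cv2.imwrite('pics/crop0.png',cv2.resize(p,None,fx=5,fy=5,interpolation=cv2.INTER_CUBIC))
E
```

```text
top steriliser 0.94 [267.0, 184.0, 380.0, 291.0] med [0.588 0.007 0.129] lo [ 0.454 -0.12   0.125] hi [0.697 0.133 0.134] topmean [0.588 0.006 0.129]
top lid_handle 0.73 [268.0, 186.0, 381.0, 293.0] med [0.585 0.005 0.129] lo [ 0.453 -0.119  0.125] hi [0.689 0.133 0.134] topmean [0.585 0.006 0.129]
top supply 0.84 [153.0, 266.0, 215.0, 319.0] med [0.439 0.354 0.079] lo [0.38  0.296 0.001] hi [0.496 0.429 0.084] topmean [0.436 0.363 0.08 ]
top plug 0.72 [168.0, 291.0, 186.0, 299.0] med [0.436 0.361 0.116] lo [0.426 0.344 0.095] hi [0.447 0.383 0.12 ] topmean [0.436 0.364 0.116]
top plug 0.69 [221.0, 277.0, 244.0, 305.0] med [0.448 0.226 0.088] lo [0.422 0.207 0.05 ] hi [0.475 0.247 0.093] topmean [0.447 0.229 0.089]
top tray 0.79 [423.0, 238.0, 500.0, 328.0] med [ 0.469 -0.354  0.005] lo [ 0.37  -0.437 -0.001] hi [ 0.572 -0.264  0.027] topmean [ 0.473 -0.354  0.024]
top spray 0.69 [446.0, 173.0, 484.0, 204.0] med [ 0.694 -0.333  0.113] lo [ 0.672 -0.37   0.013] hi [ 0.728 -0.314  0.173] topmean [ 0.703 -0.344  0.17 ]
top beaker 0.72 [178.0, 176.0, 214.0, 215.0] med [0.685 0.35  0.056]
[... 982 characters left out ...]
446.0] med [0.436 0.378 0.115] lo [0.425 0.349 0.084] hi [0.448 0.388 0.118] topmean [0.437 0.37  0.115]
side tray 0.95 [324.0, 164.0, 416.0, 218.0] med [ 0.462 -0.361  0.005] lo [ 0.37  -0.441  0.001] hi [ 0.571 -0.253  0.026] topmean [ 0.462 -0.35   0.021]
side spray 0.59 [270.0, 124.0, 297.0, 186.0] med [ 0.7   -0.321  0.085] lo [ 0.675 -0.348  0.01 ] hi [ 0.732 -0.309  0.17 ] topmean [ 0.704 -0.337  0.167]
side beaker 0.74 [153.0, 350.0, 216.0, 436.0] med [0.68  0.342 0.066] lo [0.643 0.304 0.002] hi [0.717 0.378 0.101] topmean [0.681 0.341 0.097]
side brush 0.69 [350.0, 286.0, 450.0, 308.0] med [0.367 0.04  0.017] lo [0.302 0.017 0.001] hi [0.472 0.055 0.021] topmean [0.372 0.038 0.017]
```

View pics/crop0.png

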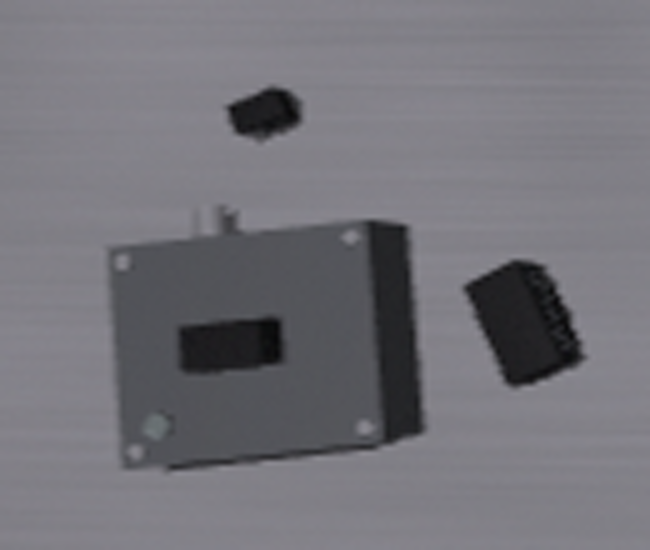

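The crop shows the socketed plug (crop 230,345) between the small plug (265,110) and the large one (520,325). Its top is at 116 mm in both views, so this is the one. Next I'll fit yaws and centres.

```bash
ls pics
python3 - <<'E'
from h import *
import glob
def rect(q):
    r=cv2.minAreaRect((q[:,:2]*1000).astype(np.float32)); return np.round(r[0],1),np.round(r[1],1),round(r[2],1)
for c in ("top","side"):
    X=np.load(f"pics/{c}X.npy")
    for th,z0,z1 in (("supply",.076,.085),("plug",.109,.122),("steriliser",.120,.140),("tray",.019,.032)):
        for f in glob.glob(f"pics/m_{c}_{th}_*"):
            m=cv2.erode(np.load(f).astype(np.uint8),np.ones((2,2)))>0
            q=X[m&(X[...,2]>z0)&(X[...,2]<z1)]
            if len(q)>20: print(c,th,f[-12:],len(q),*rect(q),round(np.median(q[:,2]),4))
# handle: bar points: x<0.49 within steriliser
    f=glob.glob(f"pics/m_{c}_steriliser_*")[0]
    m=np.load(f); q=X[m&(X[...,2]>.11)&(X[...,0]<.482)&(X[...,0]>.42)]
    bar=q[q[:,0]<.462]; print(c,'bar',len(bar),np.round(bar.mean(0),4),np.round(bar.min(0),3),np.round(bar.max(0),3), rect(q), np.polyfit(bar[:,1],bar[:,0],1))
    X0=np.load(f"pics/{c}X.npy");
E
```

```text
crop0.png
m_side_beaker_74_152.npy
m_side_brush_69_350.npy
m_side_lid_handle_84_218.npy
m_side_plug_56_340.npy
m_side_plug_70_333.npy
m_side_plug_80_255.npy
m_side_spray_59_270.npy
m_side_steriliser_78_217.npy
m_side_supply_84_294.npy
m_side_tray_95_324.npy
m_top_beaker_72_178.npy
m_top_brush_65_305.npy
m_top_lid_handle_73_267.npy
m_top_plug_69_221.npy
m_top_plug_72_168.npy
m_top_spray_69_445.npy
m_top_steriliser_94_267.npy
m_top_supply_84_153.npy
m_top_tray_79_422.npy
side0.npy
side0.png
sideX.npy
top0.npy
top0.png
topX.npy
top supply y_84_153.npy 1999 [436.1 364.1] [109.7 130.2] 6.6 0.08
top plug g_72_168.npy 123 [434.9 362.7] [18.9 36.6] 7.6 0.1161
top steriliser r_94_267.npy 9897 [573.4   5.3] [254.2 261.6] 0.6 0.1293
top tray y_79_422.npy 506 [ 470.6 -350.7] [161.6 200.5] 77.5 0.0244
top bar 339 [0.4528 0.0036 0.2479] [ 0.446 -0.057  0.124] [0.461 0.07  1.201] (array([463.8,   5.2]), array([ 35.1, 129.3]), 0.6) [-0.02503825  0.4528653 ]
side supply y_84_294.npy 7002 [436.9 367.1] [110.1 131.1] 6.8 0.0799
side plug g_56_340.npy 498 [436.5 367.9] [20.4 39.1] 6.7 0.1157
side steriliser r_78_217.npy 9847 [574.2  10. ] [253.8 265.5] 1.4 0.1288
side tray y_95_324.npy 349 [ 471.2 -346.3] [165.5 197.9] 77.2 0.0226
side bar 292 [0.4536 0.0169 0.1307] [ 0.447 -0.057  0.124] [0.462 0.074 0.134] (array([464.4,   9. ]), array([131.8,  35.1]), 89.9) [-0.00833439  0.45374894]
```

Emit:
servo_tool([
  [0,[0,0,-10],-10.3],
  [0,[0,0,-10],-10.3],
  [0,[0,0,-10],-10.3],
  [0,[0,0,-10],-10.3],
  [0,[0,0,-10],-10.3],
])

```text
time_s: 1.62
position: [0.1564, -0.605, 0.2728]
tcp_rot: [[0.402, 0.916, 0.0], [0.916, -0.402, 0.0], [0.0, -0.0, -1.0]]
force: [0.2, -0.1, -0.5]
opening: 1.0
```

Emit:
servo_tool([
  [0,[0,0,0],-10.3],
  [0,[0,0,0],-10.3],
  [0,[0,0,0],-10.2],
  [0,[0,0,0],0],
])

```text
time_s: 2.12
position: [0.1564, -0.6051, 0.2725]
tcp_rot: [[-0.116, 0.993, 0.0], [0.993, 0.116, 0.0], [0.0, 0.0, -1.0]]
force: [-0.3, 0.1, 0.3]
opening: 1.003
```

```bash
cat > go.py <<'E'
from h import *
def rel(X,yaw=None):
    """tool-frame mm offset to world TCP target, and turn"""
    s=bot.read_state(); R=np.array(s['tcp_rot']); p=np.array(s['position'])
    print('t',s['time_s'],'pos',np.round(p,4),'yaw',round(np.degrees(np.arctan2(R[1,0],R[0,0])),2),'F',np.round(s['force'],1),'op',round(s['opening'],3),'j',np.round(s['joint_positions'],1))
    if X is not None: print('tool shift mm',np.round(R.T@(np.array(X)-p)*1000,1))
E
python3 -c "
from go import *
rel([.47,-.1,.27]);rel([.4365,.3655,.27])"
```

```text
t 2.125 pos [ 0.1564 -0.6051  0.2725] yaw 96.66 F [-0.3  0.1  0.3] op 1.003 j [-85.7  27.4  78.7   0.   73.9 -92.4]
tool shift mm [465.3 370.1   2.6]
t 2.125 pos [ 0.1564 -0.6051  0.2725] yaw 96.66 F [-0.3  0.1  0.3] op 1.003 j [-85.7  27.4  78.7   0.   73.9 -92.4]
tool shift mm [931.5 390.9   2.6]
```

Emit:
servo_tool([
  [0,[39,31,0],0],
  [0,[39,31,0],0],
  [0,[39,31,0],0],
  [0,[39,31,0],0],
  [0,[39,31,0],0],
])

```text
time_s: 2.75
position: [0.288, -0.3919, 0.2727]
tcp_rot: [[-0.114, 0.993, 0.0], [0.993, 0.114, -0.001], [-0.001, 0.0, -1.0]]
force: [0.9, -1.0, -0.6]
opening: 1.0
```

Emit:
servo_tool([
  [0,[39,31,0],0],
  [0,[39,31,0],0],
  [0,[39,31,0],0],
  [0,[39,31,0],0],
  [0,[39,31,0],0],
])

```text
time_s: 3.38
position: [0.419, -0.1799, 0.2729]
tcp_rot: [[-0.114, 0.993, 0.001], [0.993, 0.114, -0.001], [-0.001, 0.001, -1.0]]
force: [-0.1, -0.8, -0.1]
opening: 0.999
```

Emit:
servo_tool([
  [0,[39,31,0],0],
  [0,[39,31,0],0],
  [0,[0,0,0],0],
])

```text
time_s: 3.75
position: [0.4716, -0.0938, 0.2727]
tcp_rot: [[-0.121, 0.993, 0.001], [0.993, 0.121, 0.0], [0.0, 0.001, -1.0]]
force: [0.0, -1.1, 0.1]
opening: 1.001
```

```bash
python3 -c "
from go import *
rel([.4365,.3655,.27])
s=bot.read_state(); p,d=bot.capture('wrist'); cv2.imwrite('pics/w1.png',p); np.savez('pics/w1.npz',d=d,R=s['tcp_rot'],p=s['position'])"
```

```text
t 3.75 pos [ 0.4716 -0.0938  0.2727] yaw 96.93 F [ 0.  -1.1  0.1] op 1.001 j [-24.6  15.4  98.5   0.   66.1 -31.6]
tool shift mm [460.2  20.5   2.8]
```

View pics/w1.png

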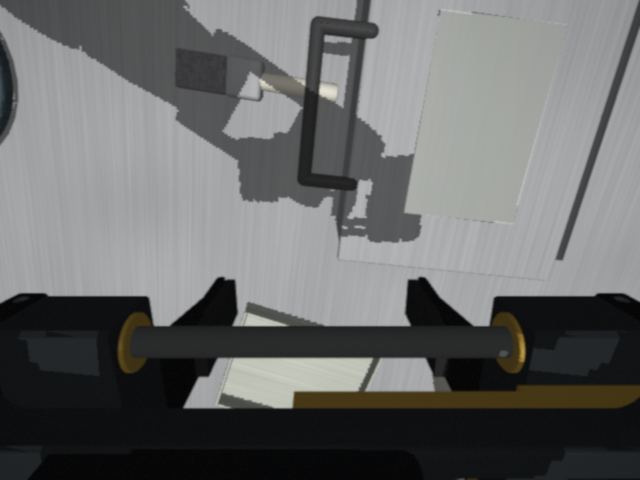

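The wrist view shows the lid bar from (318,22) to (305,182), the brush below it and the tray between the fingers. Moving on to the plug, stopping short for a close look.

Emit:
servo_tool([
  [0,[50,2,0],0],
  [0,[50,2,0],0],
  [0,[50,2,0],0],
  [0,[50,2,0],0],
  [0,[50,2,0],0],
])

```text
time_s: 4.42
position: [0.4509, 0.1529, 0.2727]
tcp_rot: [[-0.114, 0.993, 0.001], [0.993, 0.114, -0.001], [-0.001, 0.0, -1.0]]
force: [0.9, 0.2, -0.6]
opening: 0.995
```

Emit:
servo_tool([
  [0,[50,3,0],0],
  [0,[50,3,0],0],
  [0,[30,3,0],0],
  [0,[0,0,0],0],
])

```text
time_s: 4.92
position: [0.4447, 0.2834, 0.2725]
tcp_rot: [[-0.118, 0.993, 0.0], [0.993, 0.118, -0.0], [-0.0, 0.0, -1.0]]
force: [0.4, -0.3, -1.3]
opening: 0.996
```

```bash
python3 -c "
from go import *
rel([.4365,.3655,.27])
s=bot.read_state(); p,d=bot.capture('wrist'); cv2.imwrite('pics/w2.png',p); np.savez('pics/w2.npz',d=d,R=s['tcp_rot'],p=s['position'])
E=extr('wrist',s); X=cloud(d,E)
for r in bot.trace('wrist','plug')[:4]:
    q=X[r['region']&(d>0)]; t=q[(q[:,2]>.109)&(q[:,2]<.123)]; print(r['p'],r['bbox'],np.round(np.median(q,0),3),len(t)); 
    if len(t)>20: print(cv2.minAreaRect((t[:,:2]*1000).astype(np.float32)),np.median(t[:,2]))
for r in bot.trace('wrist','supply')[:2]:
    q=X[r['region']&(d>0)]; t=q[(q[:,2]>.074)&(q[:,2]<.086)]; print(r['p'],r['bbox'],len(t)); 
    if len(t)>20: print(cv2.minAreaRect((t[:,:2]*1000).astype(np.float32)),np.median(t[:,2]))
# bar from w1
w=np.load('pics/w1.npz'); E=extr('wrist',dict(tcp_rot=w['R'],position=w['p'])); X=cloud(w['d'],E)
m=np.zeros((480,640),bool); m[10:190,290:385]=1
b=X[m&(X[...,2]>.118)&(X[...,0]<.463)&(X[...,0]>.43)]; print('bar',len(b),np.round(b.mean(0),4),b.min(0),b.max(0),np.polyfit(b[:,1],b[:,0],1))
"
```

```text
t 4.925 pos [0.4447 0.2834 0.2725] yaw 96.78 F [ 0.4 -0.3 -1.3] op 0.996 j [20.4 19.3 92.5 -0.  68.2 13.6]
tool shift mm [82.5  1.5  2.5]
0.74 [288.8, 228.2, 347.4, 282.1] [0.446 0.238 0.087] 0
0.7 [417.1, 120.3, 440.9, 148.9] [0.551 0.378 0.043] 0
0.58 [309.4, 103.2, 336.3, 155.0] [0.435 0.367 0.115] 1184
((435.0830383300781, 366.677978515625), (21.447790145874023, 39.388450622558594), 6.6182541847229) 0.11467037865989167
0.89 [258.7, 53.3, 392.2, 196.5] 14719
((435.2342529296875, 366.8748779296875), (110.24363708496094, 129.97708129882812), 6.617203235626221) 0.07884400441433265
bar 2746 [0.4522 0.011  0.1377] [ 0.4442574  -0.05973629  0.12390576] [0.462966   0.07171906 0.43366238] [-0.00974963  0.45234524]
```

View pics/w2.png

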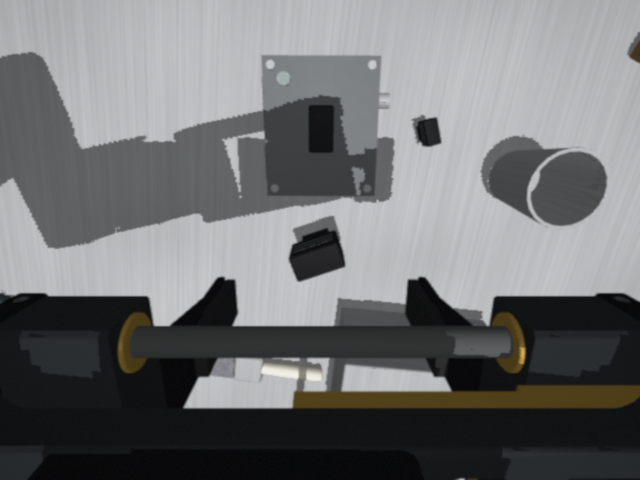

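The wrist view confirms the socketed plug at (322,129), between the large plug at (317,253) and the small one at (428,130). Three views agree on about (0.4355, 0.3665) and a top of about 0.115. Approaching.

Emit:
servo_tool([
  [0.3,[42,0.5,0],0],
  [0.3,[42,0.5,0],0],
  [0.3,[0,0,40],0],
  [0.3,[0,0,40],0],
  [0.3,[0,0,0],0],
])

```text
time_s: 5.7
position: [0.4338, 0.3639, 0.1899]
tcp_rot: [[-0.116, 0.993, -0.007], [0.993, 0.116, -0.004], [-0.003, -0.007, -1.0]]
force: [0.3, -0.1, 0.5]
opening: 0.704
```

```bash
python3 -c "
from go import *
rel([.4355,.3667,.088])"
```

```text
t 5.7 pos [0.4338 0.3639 0.1899] yaw 96.64 F [ 0.3 -0.1  0.5] op 0.704 j [28.7 28.2 92.3 -0.  60.  22.1]
tool shift mm [  3.    2.8 101.8]
```

Emit:
servo_tool([
  [0.4,[2,1.5,35],0],
  [0.4,[0,0,30],0],
  [0.4,[0,0,15],0],
  [0.4,[0,0,0],0],
])

```text
time_s: 6.2
position: [0.4373, 0.3684, 0.1129]
tcp_rot: [[-0.117, 0.993, -0.0], [0.993, 0.117, -0.0], [-0.0, -0.0, -1.0]]
force: [0.2, 0.5, -0.0]
opening: 0.601
```

```bash
python3 -c "
from go import *
rel([.4355,.3667,.088])"
```

```text
t 6.2 pos [0.4373 0.3684 0.1129] yaw 96.72 F [ 0.2  0.5 -0. ] op 0.601 j [28.9 34.7 95.4 -0.  50.  22.2]
tool shift mm [-1.4 -2.  24.9]
```

Emit:
servo_tool([
  [0.4,[-1.4,-2,12],0],
  [0.4,[0,0,12],0],
  [0.4,[0,0,0],0],
  [0.4,[0,0,0],0],
])

```text
time_s: 6.7
position: [0.435, 0.3673, 0.0886]
tcp_rot: [[-0.118, 0.993, 0.0], [0.993, 0.118, 0.0], [0.0, 0.0, -1.0]]
force: [-0.3, 0.9, 0.2]
opening: 0.598
```

```bash
python3 -c "
from go import *
rel([.4355,.3667,.088])"
```

```text
t 6.7 pos [0.435  0.3673 0.0886] yaw 96.79 F [-0.3  0.9  0.2] op 0.598 j [28.9 36.7 96.6 -0.  46.7 22.1]
tool shift mm [-0.7  0.4  0.6]
```

Emit:
servo_tool([
  [1,[0,0,0],0],
  [1,[0,0,0],0],
  [1,[0,0,0],0],
  [1,[0,0,0],0],
  [1,[0,0,0],0],
])

```text
time_s: 7.32
position: [0.4349, 0.3672, 0.0887]
tcp_rot: [[-0.118, 0.993, -0.0], [0.993, 0.118, 0.0], [0.0, -0.0, -1.0]]
force: [-1.2, 0.3, 0.7]
opening: 0.25
```

Opening 0.25 of 87 mm is 21.8 mm, which matches the grip block. Pulling straight up slowly.

Emit:
servo_tool([
  [1,[0,0,-2],0],
  [1,[0,0,-2],0],
  [1,[0,0,-3],0],
  [1,[0,0,-3],0],
  [1,[0,0,-3],0],
])

```text
time_s: 7.95
position: [0.435, 0.3673, 0.1025]
tcp_rot: [[-0.118, 0.993, 0.0], [0.993, 0.118, 0.0], [0.0, 0.0, -1.0]]
force: [1.2, -0.3, -0.6]
opening: 0.249
```

Emit:
servo_tool([
  [1,[0,0,-6],0],
  [1,[0,0,-6],0],
  [1,[0,0,-8],0],
  [1,[0,0,-8],0],
  [1,[0,0,-8],0],
])

```text
time_s: 8.57
position: [0.435, 0.3672, 0.1382]
tcp_rot: [[-0.118, 0.993, 0.0], [0.993, 0.118, 0.0], [0.0, 0.0, -1.0]]
force: [0.3, 0.6, -2.1]
opening: 0.252
```

Emit:
servo_tool([
  [1,[0,0,-20],0],
  [1,[0,0,-30],0],
  [1,[0,0,-30],0],
  [1,[0,0,-30],0],
  [1,[0,0,0],0],
])

```text
time_s: 9.2
position: [0.4364, 0.3681, 0.2503]
tcp_rot: [[-0.118, 0.993, 0.006], [0.993, 0.118, 0.003], [0.002, 0.006, -1.0]]
force: [0.2, -0.2, -1.4]
opening: 0.251
```

```bash
python3 -c "
from go import *
rel([.471,-.3485,.25])
p,d=bot.capture('side'); cv2.imwrite('pics/s3.png',p)
X=cloud(d,extr('side'))
for r in bot.trace('side','plug'): 
    q=X[r['region']&(d>0)];print(round(r['p'],2),np.round(r['bbox']),np.round(np.median(q,0),3),np.percentile(q[:,2],[2,98]).round(3))
"
```

```text
t 9.2 pos [0.4364 0.3681 0.2503] yaw 96.79 F [ 0.2 -0.2 -1.4] op 0.251 j [28.9 24.1 88.4  0.  67.1 22.1]
tool shift mm [-715.7  -50.4   -1.8]
0.93 [342. 309. 365. 374.] [0.438 0.38  0.274] [0.216 0.279]
0.83 [256. 428. 270. 457.] [0.554 0.386 0.043] [0.005 0.047]
0.7 [335. 344. 374. 383.] [0.446 0.242 0.047] [0.002 0.088]
0.2 [270. 124. 296. 190.] [ 0.7   -0.321  0.085] [0.009 0.17 ]
```

View pics/s3.png

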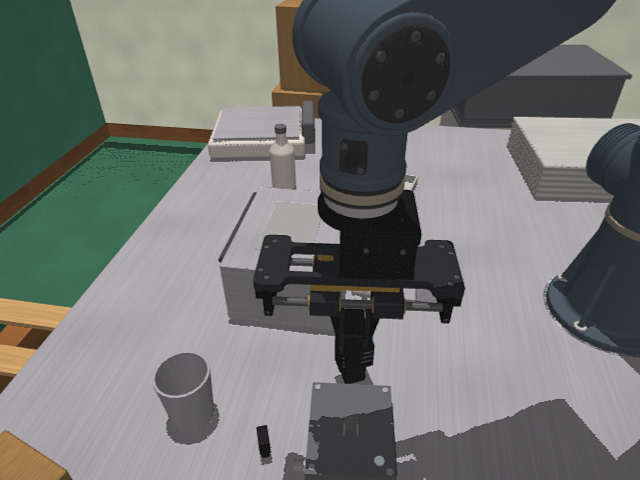

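The plug is out and held (342–365, 309–374), with its foot at about 0.215. The socket is empty. Carrying it over to the tray.

Emit:
servo_tool([
  [1,[-25,-2,0],0],
  [1,[-45,-3,0],0],
  [1,[-50,-3,0],0],
  [1,[-50,-3.5,0],0],
  [1,[-50,-3.5,0],0],
])

```text
time_s: 9.93
position: [0.4448, 0.1454, 0.2459]
tcp_rot: [[-0.119, 0.993, -0.003], [0.993, 0.119, -0.0], [0.0, -0.003, -1.0]]
force: [0.3, -0.6, -0.9]
opening: 0.251
```

Emit:
servo_tool([
  [1,[-50,-3.5,0],0],
  [1,[-50,-3.5,0],0],
  [1,[-50,-3.5,0],0],
  [1,[-50,-3.5,0],0],
  [1,[-50,-3.5,0],0],
])

```text
time_s: 10.55
position: [0.457, -0.1045, 0.246]
tcp_rot: [[-0.118, 0.993, -0.003], [0.993, 0.118, 0.002], [0.002, -0.003, -1.0]]
force: [1.2, -0.2, -0.4]
opening: 0.254
```

Emit:
servo_tool([
  [1,[-50,-3.5,0],0],
  [1,[-50,-3.5,0],0],
  [1,[-50,-3.5,0],0],
  [1,[-45,-3.5,0],0],
  [1,[-25,-2,0],0],
])

```text
time_s: 11.18
position: [0.4675, -0.3252, 0.2457]
tcp_rot: [[-0.116, 0.993, -0.002], [0.993, 0.116, 0.002], [0.002, -0.002, -1.0]]
force: [0.6, 0.8, -1.2]
opening: 0.253
```

Emit:
servo_tool([
  [1,[-20,-2,0],0],
  [1,[0,0,30],0],
  [1,[0,0,40],0],
  [1,[0,0,40],0],
  [1,[0,0,0],0],
])

```text
time_s: 11.8
position: [0.4667, -0.3407, 0.1345]
tcp_rot: [[-0.119, 0.993, -0.006], [0.993, 0.119, 0.007], [0.008, -0.005, -1.0]]
force: [0.5, -0.8, -0.8]
opening: 0.249
```

```bash
python3 -c "
from go import *
rel([.471,-.3485,.040])
p,d=bot.capture('side'); cv2.imwrite('pics/s4.png',p)
X=cloud(d,extr('side'))
for r in bot.trace('side','plug'): 
    q=X[r['region']&(d>0)];print(round(r['p'],2),np.round(r['bbox']),np.round(np.median(q,0),3),np.percentile(q[:,2],[2,98]).round(3))
"
```

```text
t 11.8 pos [ 0.4667 -0.3407  0.1345] yaw 96.84 F [ 0.5 -0.8 -0.8] op 0.249 j [-47.2  33.4  93.2   0.   53.9 -54.1]
tool shift mm [-9.   3.8 94.4]
0.85 [333. 331. 374. 385.] [0.447 0.241 0.072] [0.001 0.09 ]
0.79 [256. 426. 269. 459.] [0.554 0.385 0.044] [0.004 0.047]
0.49 [370. 133. 377. 163.] [ 0.469 -0.324  0.142] [0.104 0.163]
0.42 [324. 164. 418. 218.] [ 0.463 -0.362  0.005] [0.001 0.025]
```

View pics/s4.png

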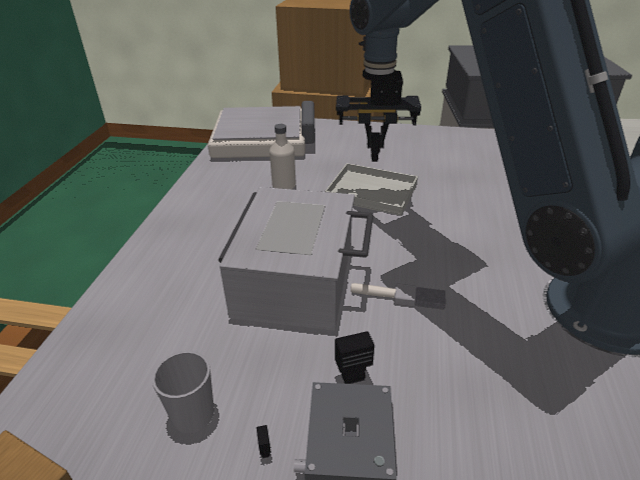

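The plug is held above the tray (370–377, 133–163). Lowering it.

Emit:
servo_tool([
  [1,[-6,2,25],0],
  [1,[-3,1,30],0],
  [1,[0,0,20],0],
  [1,[0,0,6],0],
  [1,[0,0,0],0],
])

```text
time_s: 12.52
position: [0.4735, -0.353, 0.0579]
tcp_rot: [[-0.118, 0.993, 0.002], [0.993, 0.118, -0.002], [-0.002, 0.001, -1.0]]
force: [0.5, 0.6, -1.0]
opening: 0.248
```

```bash
python3 -c "
from go import *
rel([.471,-.3485,.040])"
```

```text
t 12.525 pos [ 0.4735 -0.353   0.0579] yaw 96.8 F [ 0.5  0.6 -1. ] op 0.248 j [-47.5  40.6  94.3   0.   45.  -54.3]
tool shift mm [ 4.8 -2.  17.8]
```

Emit:
servo_tool([
  [1,[0,0,7],0],
  [1,[0,0,4],0],
  [1,[0,0,2],0],
  [1,[0,0,1],0],
  [1,[0,0,0],0],
])

```text
time_s: 13.15
position: [0.4727, -0.3523, 0.0425]
tcp_rot: [[-0.118, 0.993, -0.0], [0.993, 0.118, 0.0], [0.0, -0.0, -1.0]]
force: [0.1, 0.3, -0.8]
opening: 0.252
```

Emit:
servo_tool([
  [1,[0,0,1],0],
  [1,[0,0,1],0],
  [1,[0,0,0],0],
])

```text
time_s: 13.52
position: [0.4727, -0.3524, 0.0406]
tcp_rot: [[-0.118, 0.993, 0.0], [0.993, 0.118, -0.0], [-0.0, 0.0, -1.0]]
force: [0.7, -0.2, 0.6]
opening: 0.25
```

Force rose from about -1 to +0.6, so it may be touching. Going down half a millimetre at a time.

Emit:
servo_tool([
  [1,[0,0,0.5],0],
  [1,[0,0,0],0],
])

```text
time_s: 13.78
position: [0.4728, -0.3525, 0.0407]
tcp_rot: [[-0.118, 0.993, 0.0], [0.993, 0.118, -0.0], [-0.0, 0.0, -1.0]]
force: [-1.0, 0.1, 5.7]
opening: 0.252
```

Emit:
servo_tool([
  [1,[0,0,0.5],0],
  [1,[0,0,0],0],
])

```text
time_s: 14.02
position: [0.4728, -0.3525, 0.0406]
tcp_rot: [[-0.118, 0.993, 0.0], [0.993, 0.118, -0.0], [-0.0, 0.0, -1.0]]
force: [-1.0, 2.1, 8.6]
opening: 0.25
```

Contact confirmed at 8.6 N with the TCP at 0.0406, as computed. Easing off the push, then opening.

Emit:
servo_tool([
  [1,[0,0,-0.7],0],
  [0.55,[0,0,0],0],
  [0.55,[0,0,0],0],
  [0.55,[0,0,0],0],
  [0.55,[0,0,0],0],
])

```text
time_s: 14.65
position: [0.4727, -0.3523, 0.04]
tcp_rot: [[-0.118, 0.993, -0.0], [0.993, 0.118, 0.0], [0.0, -0.0, -1.0]]
force: [0.2, -0.2, -0.2]
opening: 0.441
```

Emit:
servo_tool([
  [0.55,[0,0,-10],0],
  [0.55,[0,0,-25],0],
  [0.55,[0,0,-40],0],
  [0.55,[0,0,-50],0],
  [0.55,[0,0,-40],0],
])

```text
time_s: 15.28
position: [0.473, -0.3526, 0.208]
tcp_rot: [[-0.118, 0.993, 0.002], [0.993, 0.118, -0.002], [-0.002, 0.001, -1.0]]
force: [0.1, -0.5, -0.9]
opening: 0.451
```

```bash
python3 -c "
from go import *
rel([.4525,.01,.235])
p,d=bot.capture('side'); cv2.imwrite('pics/s5.png',p[100:300,250:500])
X=cloud(d,extr('side'))
for r in bot.trace('side','plug'): 
    q=X[r['region']&(d>0)];print(round(r['p'],2),np.round(r['bbox']),np.round(np.median(q,0),3),np.percentile(q[:,2],[2,98]).round(3))
"
```

```text
t 15.275 pos [ 0.473  -0.3526  0.208 ] yaw 96.78 F [ 0.1 -0.5 -0.9] op 0.451 j [-47.6  28.4  88.2   0.   63.2 -54.3]
tool shift mm [362.5  22.5 -27.6]
0.82 [257. 426. 269. 458.] [0.554 0.385 0.044] [0.002 0.046]
0.67 [365. 165. 377. 191.] [ 0.475 -0.336  0.053] [0.011 0.069]
0.66 [334. 329. 374. 384.] [0.447 0.242 0.073] [0.003 0.09 ]
0.49 [218. 187. 376. 280.] [0.584 0.036 0.129] [0.124 0.132]
```

View pics/s5.png

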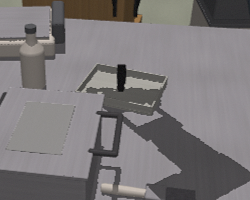

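The plug stands upright in the tray (crop 122,77), spanning z 0.004–0.068. On to the lid handle.

Emit:
servo_tool([
  [0.55,[40,0,-15],6.1],
  [0.55,[50,-6,-15],0],
  [0.55,[50,-6,0],0],
  [0.55,[50,-6,0],0],
  [0.55,[50,-6,0],0],
])

```text
time_s: 16.0
position: [0.4408, -0.1112, 0.2351]
tcp_rot: [[-0.011, 1.0, -0.0], [1.0, 0.011, 0.0], [0.0, -0.0, -1.0]]
force: [0.4, 0.3, -0.1]
opening: 0.452
```

Emit:
servo_tool([
  [0.55,[20,0,0],0],
  [0.55,[0,0,0],0],
])

```text
time_s: 16.25
position: [0.4406, -0.0915, 0.2351]
tcp_rot: [[-0.015, 1.0, -0.001], [1.0, 0.015, 0.0], [0.0, -0.001, -1.0]]
force: [1.7, -0.5, -0.3]
opening: 0.447
```

```bash
python3 -c "
from go import *
rel([.4525,.0075,.235])
s=bot.read_state(); p,d=bot.capture('wrist'); cv2.imwrite('pics/w6.png',p)
E=extr('wrist',s); X=cloud(d,E); np.save('pics/w6X.npy',X)
for r in bot.trace('wrist','lid_handle')[:2]: print(r['p'],r['bbox'])
for a in ([.4525,-.0525,.127],[.4525,.0675,.127]): print(proj(a,E))
"
```

```text
t 16.25 pos [ 0.4406 -0.0915  0.2351] yaw 90.85 F [ 1.7 -0.5 -0.3] op 0.447 j [-26.   15.7 105.3  -0.   59.  -26.9]
tool shift mm [98.8 13.4  0.2]
0.64 [327.3, 0.7, 639.2, 279.8]
[337.13361195 189.57494068]
[342.04726159  11.94042104]
```

View pics/w6.png

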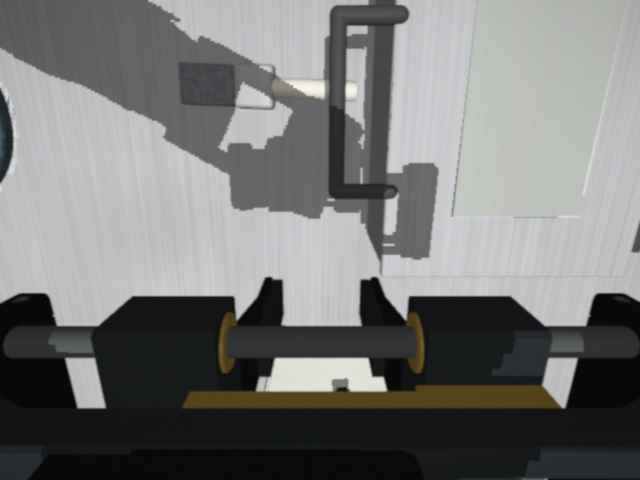

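The bar runs from (338,8) to (338,195) and matches the projection. The lid's edge is at column 368–385, and the brush tip at (350,90) is far below.

```bash
python3 -c "
from go import *
X=np.load('pics/w6X.npy')
b=X[30:175,330:347].reshape(-1,3); b=b[(b[:,2]>.115)&(b[:,2]<.14)]
print(len(b),np.median(b,0),b.min(0),b.max(0),np.polyfit(b[:,1],b[:,0],1),np.percentile(b[:,2],95))
for v in (60,110,150): print(v,[(u,np.round(X[v,u,[0,2]],3).tolist()) for u in range(326,400,5)])
# lid front edge and side edges
m=(X[...,2]>.12)&(X[...,2]<.14)&(X[...,0]>.47)
for v in range(30,170,20):
    r=X[v][m[v]]; print(v, r[:,0].min().round(4), r[0,1].round(4))
for u in range(420,620,40):
    c=X[:270,u][m[:270,u]]; print(u,c[:,1].min().round(4),c[:,0].mean().round(4))
q=X[20:200,320:400].reshape(-1,3); q=q[(q[:,2]>.115)&(q[:,2]<.14)&(q[:,0]<.46)]; print('bar y ext',np.percentile(q[:,1],[.5,99.5]))
"
```

```text
2321 [0.45086211 0.01256602 0.13014257] [ 0.44462984 -0.04058769  0.1247422 ] [0.45751979 0.05677988 0.13338482] [-0.01818671  0.45110571] 0.13181791865828027
60 [(326, [0.443, -0.0]), (331, [0.446, 0.128]), (336, [0.449, 0.131]), (341, [0.452, 0.131]), (346, [0.456, 0.125]), (351, [0.469, -0.001]), (356, [0.474, -0.002]), (361, [0.48, -0.002]), (366, [0.485, -0.002]), (371, [0.49, -0.0]), (376, [0.492, 0.018]), (381, [0.493, 0.048]), (386, [0.493, 0.076]), (391, [0.489, 0.12]), (396, [0.491, 0.127])]
110 [(326, [0.444, -0.001]), (331, [0.446, 0.128]), (336, [0.45, 0.132]), (341, [0.454, 0.13]), (346, [0.466, 0.0]), (351, [0.471, -0.001]), (356, [0.476, -0.001]), (361, [0.482, -0.002]), (366, [0.487, -0.001]), (371, [0.493, -0.003]), (376, [0.493, 0.032]), (381, [0.493, 0.064]), (386, [0.493, 0.088]), (391, [0.49, 0.126]), (396, [0.494, 0.126])]
150 [(326, [0.445, -0.002]), (331, [0.447, 0.129]), (336, [0.451, 0.132]), (341, [0.454, 0.13]), (346, [0.467, -0.001]), (351, [0.473, -0.001]), (356, [0.478, -0.002]), (361, [0.484, -0.001]), (366, [0.489, -0.001]), (371, [0.494, 0.006]), (376, [0.494, 0.044]), (381, [0.494, 0.073]), (386, [0.493, 0.099]), (391, [0.492, 0.127]), (396, [0.496, 0.128])]
30 0.4882 0.058
50 0.4884 0.0456
70 0.4887 0.0329
90 0.4887 0.0196
110 0.4888 0.006
130 0.4893 -0.0079
150 0.4895 -0.0223
420 -0.1174 0.513
460 -0.1171 0.5425
500 -0.1167 0.5719
540 -0.116 0.6014
580 -0.1154 0.6308
bar y ext [-0.05802157  0.06186678]
```

Emit:
servo_tool([
  [0.7,[40,5,0],0],
  [0.7,[40,5,0],0],
  [0.7,[19,2,20],0],
  [0.7,[0,0,40],0],
  [0.7,[0,0,0],0],
])

```text
time_s: 16.98
position: [0.4506, 0.0057, 0.1732]
tcp_rot: [[-0.011, 1.0, -0.006], [1.0, 0.011, 0.001], [0.001, -0.006, -1.0]]
force: [-0.6, -0.0, -0.2]
opening: 0.301
```

Emit:
servo_tool([
  [0.7,[0,0,0],0],
])

```text
time_s: 17.1
position: [0.4532, 0.0051, 0.1759]
tcp_rot: [[-0.01, 1.0, 0.001], [1.0, 0.01, -0.0], [-0.0, 0.001, -1.0]]
force: [0.5, 0.3, 0.7]
opening: 0.303
```

```bash
python3 -c "
from go import *
rel([.4515,.008,.112])
p,d=bot.capture('side'); cv2.imwrite('pics/s7.png',cv2.resize(p[100:320,220:480],None,fx=3,fy=2.7))
s=bot.read_state();p,d=bot.capture('wrist'); cv2.imwrite('pics/w7.png',p)
"
```

```text
t 17.1 pos [0.4532 0.0051 0.1759] yaw 90.6 F [0.5 0.3 0.7] op 0.303 j [-13.5  21.4 109.   -0.   49.6 -14.1]
tool shift mm [ 2.9 -1.7 63.9]
```

View pics/s7.png

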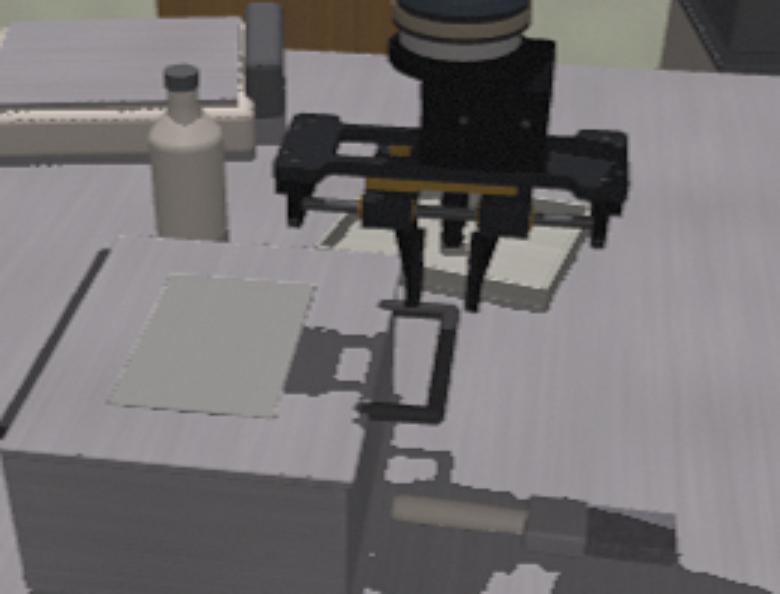

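View pics/w7.png

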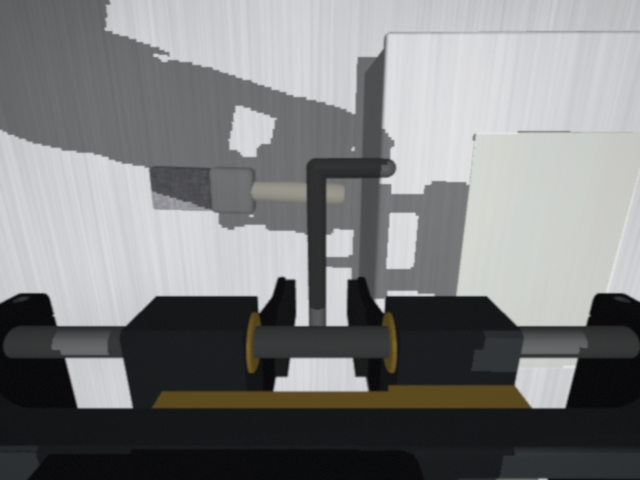

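The bar (col 317) lies midway between the fingers (cols 290 and 350). Descending.

Emit:
servo_tool([
  [0.7,[2,-1.5,20],0],
  [0.7,[0,0,15],0],
  [0.7,[0,0,0],0],
  [0.7,[0,0,0],0],
])

```text
time_s: 17.7
position: [0.4515, 0.0078, 0.1413]
tcp_rot: [[-0.012, 1.0, 0.002], [1.0, 0.012, -0.0], [-0.001, 0.002, -1.0]]
force: [0.9, -0.5, -0.2]
opening: 0.296
```

Emit:
servo_tool([
  [0.7,[0,0,10],0],
  [0.7,[0,0,10],0],
  [0.7,[0,0,8],0],
  [0.7,[0,0,0],0],
  [0.7,[0,0,0],0],
])

```text
time_s: 18.32
position: [0.4507, 0.0082, 0.1121]
tcp_rot: [[-0.012, 1.0, -0.0], [1.0, 0.012, 0.0], [0.0, -0.0, -1.0]]
force: [-0.1, 1.0, -0.1]
opening: 0.297
```

```bash
python3 -c "
from go import *
rel([.4515,.008,.112])
s=bot.read_state();p,d=bot.capture('wrist'); cv2.imwrite('pics/w8.png',p[130:400,150:500])
"
```

```text
t 18.325 pos [0.4507 0.0082 0.1121] yaw 90.68 F [-0.1  1.  -0.1] op 0.297 j [-13.2  28.1 112.6   0.   39.3 -13.9]
tool shift mm [-0.2  0.8  0.1]
```

View pics/w8.png

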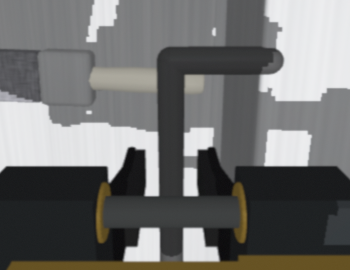

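The bar is between the fingers (crop col 172). Closing.

Emit:
servo_tool([
  [1,[0,0.5,0],0],
  [1,[0,0,0],0],
  [1,[0,0,0],0],
  [1,[0,0,0],0],
])

```text
time_s: 18.88
position: [0.4506, 0.0082, 0.1122]
tcp_rot: [[-0.012, 1.0, -0.001], [1.0, 0.012, -0.0], [0.0, -0.001, -1.0]]
force: [-1.5, -0.7, 1.8]
opening: 0.13
```

Grip on the 12 mm bar: opening 0.13, about 11.5 mm. Now the arc increments.

```bash
python3 -c "
import numpy as np
t=np.radians(np.arange(0,51,2.5)); y=-242*np.cos(t)+6*np.sin(t); z=242*np.sin(t)+6*np.cos(t)
print(np.round(np.c_[np.diff(y),-np.diff(z)],1).tolist(), y[-1]-y[0],z[-1]-z[0])"
```

```text
[[0.5, -10.6], [1.0, -10.5], [1.4, -10.5], [1.9, -10.4], [2.3, -10.3], [2.8, -10.2], [3.2, -10.1], [3.6, -9.9], [4.1, -9.7], [4.5, -9.6], [4.9, -9.4], [5.3, -9.1], [5.7, -8.9], [6.1, -8.6], [6.5, -8.4], [6.8, -8.1], [7.2, -7.8], [7.5, -7.4], [7.8, -7.1], [8.1, -6.8]] 91.04166511457134 183.23948089291193
```

Emit:
servo_tool([
  [1,[0,0.5,-10.6],0],
  [1,[0,1,-10.5],0],
  [1,[0,1.4,-10.5],0],
  [1,[0,0,0],0],
])

```text
time_s: 19.38
position: [0.4534, 0.0082, 0.1446]
tcp_rot: [[-0.012, 1.0, -0.001], [1.0, 0.012, -0.0], [-0.0, -0.001, -1.0]]
force: [-2.7, -2.2, -3.2]
opening: 0.13
```

```bash
python3 -c "
from go import *
rel(None)
p,d=bot.capture('side'); cv2.imwrite('pics/s9.png',p)
"
```

```text
t 19.375 pos [0.4534 0.0082 0.1446] yaw 90.71 F [-2.7 -2.2 -3.2] op 0.13 j [-13.1  24.7 110.6  -0.   44.8 -13.8]
```

View pics/s9.png

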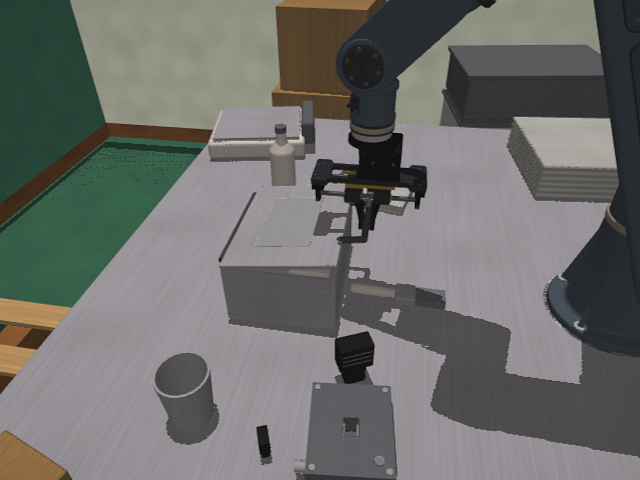

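The lid is following the hand, about 7.5° open with a knife showing in the gap, and forces are small. Continuing along the arc.

Emit:
servo_tool([
  [1,[0,1.9,-10.4],0],
  [1,[0,2.3,-10.3],0],
  [1,[0,2.8,-10.2],0],
  [1,[0,3.2,-10.1],0],
  [1,[0,3.6,-9.9],0],
])

```text
time_s: 20.05
position: [0.4665, 0.0084, 0.1953]
tcp_rot: [[-0.012, 1.0, -0.003], [1.0, 0.012, -0.0], [-0.0, -0.003, -1.0]]
force: [-4.7, -2.6, -2.5]
opening: 0.126
```

Emit:
servo_tool([
  [1,[0,4.1,-9.7],0],
  [1,[0,4.5,-9.6],0],
  [1,[0,4.9,-9.4],0],
  [1,[0,5.3,-9.1],0],
  [1,[0,0,0],0],
])

```text
time_s: 20.68
position: [0.4844, 0.0087, 0.2335]
tcp_rot: [[-0.013, 1.0, -0.005], [1.0, 0.013, -0.0], [-0.0, -0.005, -1.0]]
force: [-7.4, -3.2, 0.2]
opening: 0.126
```

```bash
python3 -c "
from go import *
rel(None)
p,d=bot.capture('side'); cv2.imwrite('pics/s10.png',p)
"
```

```text
t 20.675 pos [0.4844 0.0087 0.2335] yaw 90.73 F [-7.4 -3.2  0.2] op 0.126 j [-1.220e+01  1.870e+01  1.008e+02 -1.000e-01  6.070e+01 -1.290e+01]
```

View pics/s10.png

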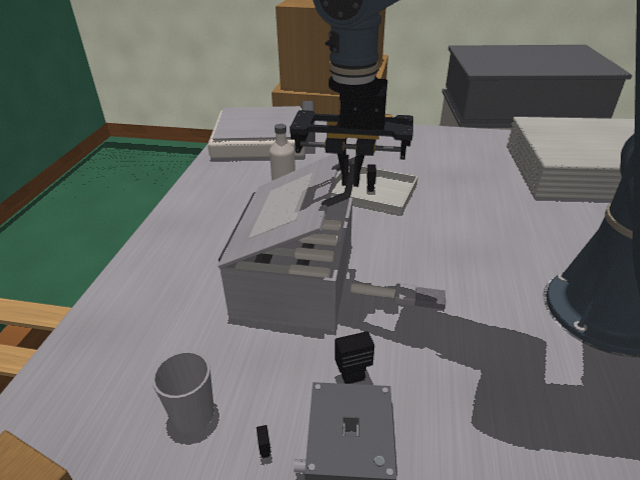

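The lid is at about 30° (edge from (225,262) to (350,195)), with the knives visible and the plug standing in the tray at (371,178). The force is slightly radial, so I'll take about 1 mm off the y shifts.

Emit:
servo_tool([
  [1,[0,5.2,-8.9],0],
  [1,[0,5.6,-8.6],0],
  [1,[0,6.2,-8.4],0],
  [1,[0,6.6,-8.1],0],
  [1,[0,7,-7.8],0],
])

```text
time_s: 21.35
position: [0.5147, 0.0091, 0.2752]
tcp_rot: [[-0.013, 1.0, -0.006], [1.0, 0.013, -0.0], [-0.0, -0.006, -1.0]]
force: [-7.6, -2.6, 1.3]
opening: 0.127
```

Emit:
servo_tool([
  [1,[0,7.5,-7.4],0],
  [1,[0,7.8,-7.1],0],
  [1,[0,8.1,-6.8],0],
  [1,[0,0,0],0],
  [1,[0,0,0],0],
])

```text
time_s: 21.98
position: [0.5374, 0.0095, 0.2975]
tcp_rot: [[-0.013, 1.0, -0.006], [1.0, 0.013, -0.0], [-0.0, -0.006, -1.0]]
force: [-11.7, -2.3, 8.2]
opening: 0.122
```

```bash
cat > lid.py <<'E'
from go import *
rel(None)
for c in ('side','top'):
    p,d=bot.capture(c); cv2.imwrite(f'pics/{c}L{bot.read_state()["time_s"]:.2f}.png',p)
    X=cloud(d,extr(c))
    # lid points: within box footprint (y), above the box
    a=np.radians(.9); C=np.array([.4515,.008])
    xs=(X[...,0]-C[0])*np.cos(a)+(X[...,1]-C[1])*np.sin(a); ys=-(X[...,0]-C[0])*np.sin(a)+(X[...,1]-C[1])*np.cos(a)
    m=(d>0)&(np.abs(ys)<.125)&(xs>.1)&(xs<.235)&(X[...,2]>.135)&(X[...,2]<.30)
    for r in bot.trace(c,'lid')[:1]:
        print(c,'lid',round(r['p'],2),np.round(r['bbox'])); m&=r['region']
    x=xs[m]; z=X[...,2][m]; y=ys[m]; A=np.c_[x,y,np.ones_like(x)]; w=np.ones(len(x),bool)
    for _ in range(8):
        k=np.linalg.lstsq(A[w],z[w],rcond=None)[0]; e=np.abs(A@k-z); w=e<max(.003,1.5*np.median(e[w]))
    print(c,len(x),w.sum(),'angle',np.degrees(np.arctan(-k[0])).round(2),'ytilt',k[1].round(4),'z at hinge',(k[0]*.242+k[2]).round(4))
E
python3 lid.py; ls pics | grep L
```

```text
t 21.975 pos [0.5374 0.0095 0.2975] yaw 90.72 F [-11.7  -2.3   8.2] op 0.122 j [-10.9  18.8  88.9  -0.1  72.6 -11.5]
side lid 0.81 [217. 129. 325. 267.]
side 2560 2319 angle 48.52 ytilt -0.003 z at hinge 0.1363
top lid 0.58 [262. 183. 388. 237.]
top 1256 1142 angle 48.56 ytilt 0.0003 z at hinge 0.1342
sideL22.02.png
topL22.12.png
```

Two views put the lid at 48.5°, but the sideways force has grown to about 14 N, so I'll look before correcting.

```bash
python3 -c "
from go import *
p=cv2.imread('pics/sideL22.02.png'); cv2.imwrite('pics/s11.png',cv2.resize(p[80:280,210:440],None,fx=3.4,fy=3))
s=bot.read_state(); print(np.round(s['moment'],2))
p,d=bot.capture('wrist'); cv2.imwrite('pics/w11.png',p)
X=np.load('pics/topX.npy'); m=np.load('pics/m_top_steriliser_94_267.npy')&(X[...,2]>.12)&(X[...,0]>.5)&(X[...,0]<.68)
q=X[m]; print(np.linalg.lstsq(np.c_[q[:,:2],np.ones(len(q))],q[:,2],rcond=None)[0])
X=np.load('pics/sideX.npy'); m=np.load('pics/m_side_steriliser_78_217.npy')&(X[...,2]>.12)&(X[...,0]>.5)&(X[...,0]<.68)
q=X[m]; print(np.linalg.lstsq(np.c_[q[:,:2],np.ones(len(q))],q[:,2],rcond=None)[0])
"
```

```text
[-0.41  2.01 -0.05]
[ 0.00471994 -0.00075547  0.12653452]
[ 0.0036338  -0.00342811  0.12673084]
```

View pics/s11.png

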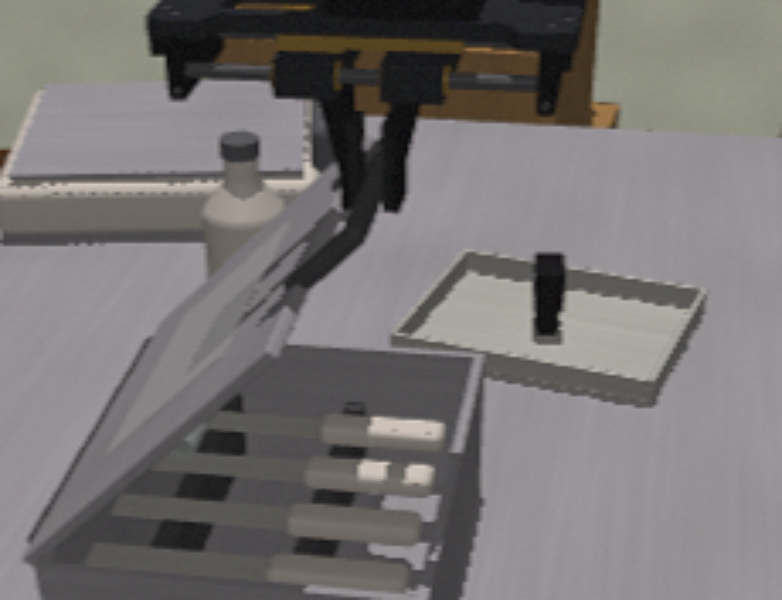

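View pics/w11.png

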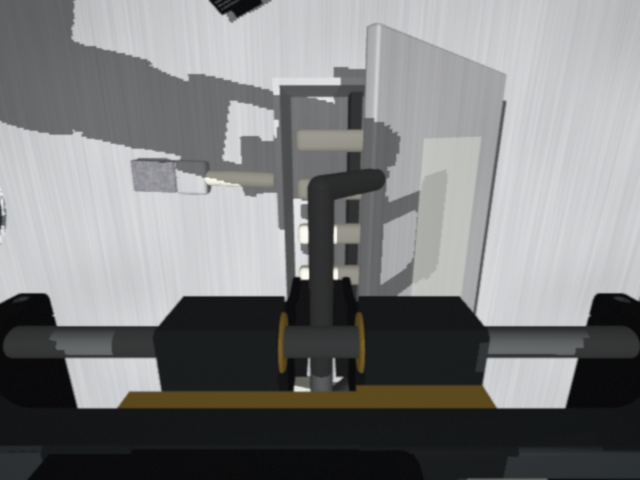

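The side view shows the lid near 50°, the knives clear and the fingertips still on the bar. The wrist view shows the bar at col 320 between the fingers. The force is almost purely radial, so I'll measure where the bar is in the grip.

```bash
python3 -c "
from go import *
s=bot.read_state();p,d=bot.capture('wrist'); X=cloud(d,extr('wrist',s)); print(np.round(s['position'],4),np.round(s['force'],1))
for v in (195,210,225,240,255,265): print(v,[(u,np.round(X[v,u]*1000).astype(int).tolist()) for u in range(308,336,4)])
# lid: plane in wrist
m=np.zeros((480,640),bool); m[60:280,395:490]=1
q=X[m&(X[...,2]>.13)&(X[...,2]<.30)]
k=np.linalg.lstsq(np.c_[q[:,:2],np.ones(len(q))],q[:,2],rcond=None)[0]; e=np.abs(np.c_[q[:,:2],np.ones(len(q))]@k-q[:,2]); w=e<.005
k=np.linalg.lstsq(np.c_[q[w][:,:2],np.ones(w.sum())],q[w][:,2],rcond=None)[0]
print(len(q),w.sum(),k,np.degrees(np.arctan(-k[0])), 'z at hinge .6935', k@[.6935,.01,1])
"
```

```text
[0.5373 0.0095 0.2974] [-10.8  -2.7   6.4]
195 [(308, [531, 65, 308]), (312, [533, 65, 310]), (316, [535, 66, 311]), (320, [536, 66, 311]), (324, [538, 66, 311]), (328, [540, 66, 311]), (332, [542, 65, 310])]
210 [(308, [531, 58, 307]), (312, [533, 59, 309]), (316, [535, 59, 311]), (320, [536, 59, 311]), (324, [538, 59, 311]), (328, [540, 59, 312]), (332, [542, 59, 309])]
225 [(308, [531, 51, 306]), (312, [533, 52, 310]), (316, [535, 52, 310]), (320, [537, 53, 312]), (324, [538, 53, 312]), (328, [540, 52, 311]), (332, [542, 52, 309])]
240 [(308, [522, -23, 93]), (312, [533, 45, 310]), (316, [535, 45, 310]), (320, [537, 46, 311]), (324, [538, 46, 312]), (328, [540, 46, 311]), (332, [542, 45, 308])]
255 [(308, [518, -73, 3]), (312, [533, 38, 311]), (316, [535, 38, 310]), (320, [537, 39, 312]), (324, [538, 39, 312]), (328, [540, 38, 310]), (332, [542, 38, 310])]
265 [(308, [522, -57, 82]), (312, [533, 33, 310]), (316, [535, 33, 311]), (320, [537, 34, 311]), (324, [539, 34, 312]), (328, [540, 33, 310]), (332, [542, 33, 309])]
20165 20165 [-1.13444062 -0.02478829  0.91952193] 48.60409089116434 z at hinge .6935 0.13253947886342732
```

Wrist, side and top all give 48.5–48.6°. The bar (centre 0.537, 0.3055) has rolled about 5 mm toward the fingertips and is still 8 mm inside. Nudging about 1.5° further along the arc and slightly outward to relax the radial load.

Emit:
servo_tool([
  [1,[0,1.7,-2.4],0],
  [1,[0,1.7,-2.4],0],
  [1,[0,0,0],0],
  [1,[0,0,0],0],
])

```text
time_s: 22.78
position: [0.5424, 0.0095, 0.3018]
tcp_rot: [[-0.012, 1.0, -0.003], [1.0, 0.012, -0.0], [-0.0, -0.003, -1.0]]
force: [-6.4, -2.1, 2.0]
opening: 0.126
```

```bash
cat > lw.py <<'E'
from go import *
s=bot.read_state();p,d=bot.capture('wrist'); X=cloud(d,extr('wrist',s)); cv2.imwrite(f'pics/wL{s["time_s"]:.2f}.png',p)
m=np.zeros((480,640),bool); m[60:280,395:485]=1
q=X[m&(X[...,2]>.13)&(X[...,2]<.30)]
A=np.c_[q[:,:2],np.ones(len(q))]; k=np.linalg.lstsq(A,q[:,2],rcond=None)[0]; w=np.abs(A@k-q[:,2])<.005
k=np.linalg.lstsq(A[w],q[w][:,2],rcond=None)[0]
print('wrist',len(q),w.sum(),'angle',np.degrees(np.arctan(np.hypot(k[0],k[1]))))
b=X[195:270,312:332].reshape(-1,3); b=b[b[:,2]>.25]; zt=np.percentile(b[:,2],85)-.006; xm=b[b[:,2]>zt-.002][:,0].mean()
print('bar',xm.round(4),zt.round(4),'ang z',np.degrees(np.arcsin((zt-.121)/.2421))-1.42,'ang x',np.degrees(np.arccos((.6931-xm)/.2421))-1.42)
E
python3 lid.py; python3 lw.py
```

```text
t 22.775 pos [0.5424 0.0095 0.3018] yaw 90.7 F [-6.4 -2.1  2. ] op 0.126 j [-10.8  18.9  88.   -0.   73.2 -11.5]
side lid 0.66 [215. 125. 322. 266.]
side 2349 2070 angle 50.03 ytilt -0.0033 z at hinge 0.1369
top lid 0.81 [264. 186. 387. 233.]
top 960 886 angle 50.15 ytilt 0.0001 z at hinge 0.1343
wrist 18705 18705 angle 50.186788967918304
bar 0.5422 0.3099 ang z 49.85258298265241 ang x 50.033579666281454
```

All five measures give 49.9–50.2°, and the force has dropped. Holding briefly to check for drift, and checking everything else.

Emit:
servo_tool([
  [1,[0,0,0],0],
  [1,[0,0,0],0],
  [1,[0,0,0],0],
  [1,[0,0,0],0],
  [1,[0,0,0],0],
])

```text
time_s: 23.65
position: [0.5424, 0.0095, 0.3018]
tcp_rot: [[-0.012, 1.0, -0.003], [1.0, 0.012, -0.0], [-0.0, -0.003, -1.0]]
force: [-6.8, -1.2, 2.5]
opening: 0.128
```

```bash
python3 lid.py; python3 lw.py; python3 -c "
from go import *
print(np.round(bot.read_state()['qvel'],2))
p,d=bot.capture('side'); cv2.imwrite('pics/s12.png',p); X=cloud(d,extr('side'))
for th in ('plug','spray','beaker','brush'):
  for r in bot.trace('side',th)[:4]:
    q=X[r['region']&(d>0)];print(th,round(r['p'],2),np.round(r['bbox']),np.round(np.median(q,0),3),np.percentile(q[:,2],[2,98]).round(3))
"
```

```text
t 23.65 pos [0.5424 0.0095 0.3018] yaw 90.7 F [-6.8 -1.2  2.5] op 0.128 j [-10.8  18.9  88.   -0.   73.2 -11.5]
side lid 0.56 [215. 124. 323. 271.]
side 2352 2078 angle 50.02 ytilt -0.0035 z at hinge 0.1369
top lid 0.98 [263. 185. 387. 236.]
top 1048 963 angle 50.17 ytilt 0.0005 z at hinge 0.1343
wrist 18700 18700 angle 50.18663557890887
bar 0.5422 0.3099 ang z 49.85554903780437 ang x 50.03778344137247
[ 0.05 -0.08  0.02  0.   -0.07 -0.02]
plug 0.9 [255. 426. 266. 454.] [0.554 0.384 0.044] [-0.001  0.047]
plug 0.86 [333. 331. 372. 385.] [0.448 0.242 0.073] [0.004 0.09 ]
plug 0.71 [365. 164. 375. 195.] [ 0.476 -0.337  0.053] [0.009 0.069]
spray 0.89 [266. 124. 294. 172.] [ 0.707 -0.328  0.118] [0.007 0.183]
spray 0.74 [214. 123. 323. 270.] [0.616 0.069 0.226] [0.133 0.316]
beaker 0.66 [152. 348. 215. 434.] [0.68  0.343 0.067] [0.003 0.101]
brush 0.61 [348. 285. 449. 308.] [0.368 0.039 0.017] [-0.     0.021]
```

View pics/s12.png

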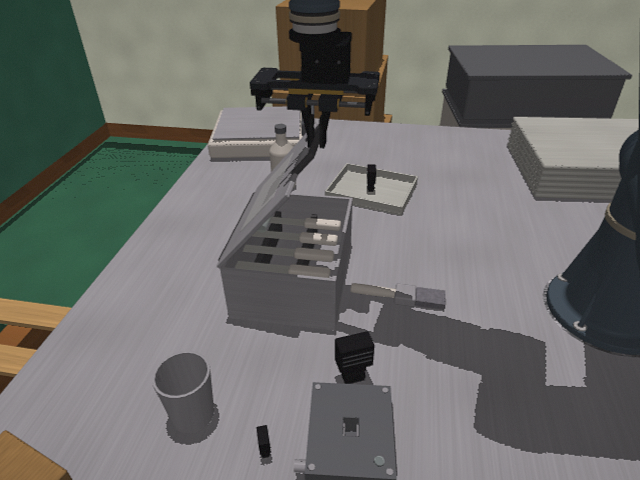

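The lid is steady at 50° in the grip (310,140) and the plug stands in the tray (371,178). The bottle, beaker and brush are where they were. Handing in.

```bash
python3 -c "
from rig import bot
print(bot.hand_in())"
```

```text
the job is handed in; nothing more can be done
None
```

I pulled the middle-sized plug straight up out of the supply unit's socket and stood it upright in the tray. I let go only after feeling it touch down. Then I gripped the lid handle, lifted the lid along its arc to 50° and handed the job in still holding it, at about 24 s of the 61 s.

- **Lid angle:** the side, top and wrist cameras and the bar position gave 49.9–50.2°, unchanged over about 0.9 s of holding still.
- **Plug:** it stood in the tray with its top at about 69 mm, which matches standing on the tray floor.
- **Bystanders:** the brush and beaker stayed within 1 mm of their first positions. The bottle is partly hidden behind the lid and read about 1 cm off, but in the picture it hadn't moved, and nothing came near it.

Two things did not go exactly as planned:
- **Bar in the grip:** the handle bar rolled about 5–6 mm towards the fingertips during the lift. It was still about 8 mm inside the tips at the end.
- **Sideways force:** the pull on the hand rose to about 14 N near the end of the lift. A small correction outward brought it down to about 7 N.

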